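# Roll the amber bottle clear and tip out the dresser's bin

### The arm

A 6-joint arm with a two-finger parallel gripper is mounted at the origin on the work surface. World frame = base frame: x ahead of the robot, y to its left, z up, the work surface at z = 0. Lengths are in m, angles in rad, forces in N, time in s.
With the tool pointing down it reaches from about 0.15 to 0.775 m from the base axis. Payload 6.1 kg.
Tool frame: the origin (TCP) lies between the finger pads; the fingertips stand ctrl.nose_length ahead of it and the grasp point (between the pads) lies 6 mm ahead of it (ctrl.nose_length is the distance from the TCP to the fingertips, in m); x points along the fingers, y is the direction in which the jaws open and shut, and the axes are right-handed (so a half turn about x gives the same grasp; the last joint's range is limited). The gripper opens to 85 mm and grips with 20 to 120 N. Pads are 22 mm wide; open, the fingers measure 114 mm over their backs; the gripper's body (76 mm by 85 mm) begins 54 mm behind the grasp point. The pads swing forward as they close: fully open they stand 13 mm farther back than shut.
Start: joints at [0, 0.126, -0.04, 1.405, 0, 1.571], TCP at [0.525, -0, 0.256] pointing down, gripper open.
Joint ranges: [-2.72, 2.72], [-0.95, 1.95], [-1.27, 1.35], [-1.78, 2.02], [-1.46, 1.47], [-3.14, 3.14]. Speed limits (rad/s): [2.39, 2.39, 3.01, 3.14, 3.14, 3.14].

### API

Orientations are given as a rotation vector (axis times angle).
In Python, from plant import status, camera, camera_model, close_job, ctrl gives the robot as it stands. The module is installed in compiled form; this text tells all that it offers.
- The arm moves only by the tool jog_arm, never from a script. Its argument "series" is a list of rows, each an object with "travel": the shift along the tool's x, y, z in cm, a list of three; "turn": the turn, a rotation vector about the tool's x, y, z in rad, a list of three; "grip": the finger opening in cm, from 0 to 8.54. In form: [{"travel": [tx, ty, tz], "turn": [rx, ry, rz], "grip": grip}, ...]. A call has 1 to 10 rows; each row is the pose to reach, as a shift and turn from the pose commanded when the call began, along the tool's axes at that moment; what a row does not reach only later rows make up. A row lasts 1/10 s, in which the tool goes at most 50 mm and 8.59 degrees, less where a joint would pass 70% of its speed; a pose out of reach is approached as far as the arm can. A call with a gripper value outside its range is refused whole. The fingers move at their own pace and stop on an object; "newtons" is the grip in N (left out, the last holds). Time passes only in rows, so rows that repeat a pose let the fingers close. It gives the time, the measured TCP pose, the force and the opening at its end, in the units of the state.
- status.read_state(): the state, without advancing time (a new reading comes with each control period).
- camera(name): name is "scene" or "side" or "wrist"; returns (picture, depth): 384x512x3 uint8, red, green, blue; 384x512 float32, m along the optical axis (not along the pixel's ray), 0 where there is no reading.
- camera_model(name): a dict with "fx", "fy", "cx", "cy" (pixels), "camera_from_world" (4x4, takes a point from world to camera coordinates). Camera axes: x right, y up, looking along -z (the intrinsics and any distortion apply to the point x, -y, -z); pixel columns grow to the right and rows downward; lengths in m; the calibration is good to about 2 mm. A picture is of the moment at which its call begins: read the wrist's pose just before it. camera_model takes no time and is no camera call; for the wrist camera it gives the pose at the moment of the call.
- close_job(): hands the job in, once; it reports no verdict.
The state is a dict: "time": time; "q": joint angles; "qd": joint speeds; "effort": joint torques, N m; "tcp_pos": TCP position; "ee_rot": TCP orientation; "contact_force": force on the tool from outside, world axes, zero at the start; "ft_torque": the same for the moment, N m; "opening": finger opening in m.
Only numpy, scipy, OpenCV 4.12 (cv2) and the standard library are available. Lean on these libraries where they do the work, as an engineer would, in place of code of your own. Each camera call takes 0.05 s, during which the arm holds its last target.

### The job

A rinsed amber bottle lies in front of the little white dresser, in the way of its tilt-out bin. With your fingertips on top of the bottle roll it sideways over the sill until it lies alongside the other amber bottle and stop it there about a finger's width (2 cm) short, without lifting or gripping it and without letting the glass touch; then press down on the bin's front lip with a fingertip to tip the bin forward until it is fully open. Leave the other bottle, ring dish, cuticle pusher and glass file where they are.

Things in the scene. Friction and masses are not known exactly. Their poses are not given: they have to be found in the camera images.
- bottle: bottle to roll: empty amber glass, 190 g, lying in front of the dresser, neck to the robot, blank cream label up at first. Straight wall 62 mm across, 90 long, then shoulder and neck, 138 mm overall. Origin on the axis at mid wall (31 mm up; wall top 62 mm up). x: along the axis to the base (base at +45 mm, mouth at -93); y, z turn as it rolls. Slowly rolled and let go it stops within 1 cm
- twin: the other bottle, same shape, size and frame, with a blank green paper label; it lies roughly parallel to the first, to the left or right of the dresser's front. Loose: it must not be touched or rolled
- dresser: small white plastic dresser, fixed: 220 mm wide (y), 140 mm deep (x), 142 mm high; its front looks along its own -x, towards the robot. Two small drawers (not used) above one tilt-out bin as wide as the front. Origin at the centre of its underside, the front face 70 mm to its -x
- bin (a joint): the tilt-out bin of the dresser: 0 shut, growing as its top tips forward, 0.70 rad fully open against its stop. It turns about the dresser's y direction at point bin_hinge. A stiff pivot keeps it where it is left; about 4 to 10 N pressing down on its lip moves it
- bin_hinge (a point): fixed point on the bin's hinge line, at the foot of the front panel, 12 mm above the sill, at mid width
- bin_lip (a point): point on the upper face of the bin's lip, where a fingertip presses: a white level ledge 130 mm wide, 5 mm thick, standing 40 mm out from the top of the bin's front panel. The point is at mid width, 30 mm out from the panel; shut it is 103 mm above the sill and 30 mm in front of the hinge line; it swings with the bin about the hinge; fully open it is 62 mm above the sill and 82 mm in front of the hinge line
- ring_dish: low white ceramic ring dish, 100 mm across, 22 mm high, on the other side of the dresser from the twin; origin at the centre of its underside. Loose, leave alone
- pusher: steel cuticle pusher lying on the sill, 150 mm long, 7 mm thick, along its x axis; origin about its middle on the sill. Loose, leave alone
- glass_file: pale blue glass nail file lying on the sill, 135 x 13 x 5 mm, along its x axis; origin at its middle on the sill. Loose, leave alone

How it is judged:
By the outcome, as a careful person would: the job done as asked, in the order asked, and still so for the second after the job is handed in, with the robot touching nothing.
It also fails if it takes over 72 s, if anything falls off the work surface, if the arm or the gripper's body presses on something with over 40 N, if the wrist force passes 120 N, or if a joint passes its speed limit or range.

## Working session

There is one attempt and no reset: what is moved stays moved. The work goes in short steps, Python scripts to look and compute and a tool call to move; the robot and the scene stay as the last step left them, time stands still between calls to the robot, and variables do not carry over. Pictures are saved under pics/ and viewed, and the job is handed in when it is done.

Besides the shell and the picture viewer there is one more tool, called after "Emit:" as name(argument=value, ...) on one line, values as JSON. jog_arm: Moves the arm, as the interface text tells. Its arguments: {"type":"object","properties":{"series":{"type":"array","items":{"type":"object","properties":{"travel":{"type":"array","items":{"type":"number"}},"turn":{"type":"array","items":{"type":"number"}},"grip":{"type":"number"}}}},"newtons":{"type":"number"}},"required":["series"]}

```bash
mkdir -p pics; ls; python3 - <<'E'
from plant import status,camera,camera_model,ctrl
import cv2,numpy as np
s=status.read_state()
for k,v in s.items(): print(k,np.round(v,4))
print(ctrl.nose_length)
for n in ("scene","side","wrist"):
    m=camera_model(n);p,d=camera(n)
    np.savez(f"pics/{n}0.npz",p=p,d=d,**{k:np.array(v) for k,v in m.items()})
    cv2.imwrite(f"pics/{n}0.png",p[:,:,::-1]); print(n,{k:np.round(v,3) for k,v in m.items()})
E
```

```text
pics
time 0.0
q [ 0.      0.1264 -0.0406  1.4054  0.      1.5708]
qd [-0.0003 -0.0009  0.0015  0.0005  0.0001  0.0003]
effort [-1.90000e-03 -4.35916e+01  3.52924e+01  1.73000e-02 -1.00000e-04
 -0.00000e+00]
tcp_pos [0.5246 0.     0.2555]
ee_rot [ 1.2085  1.2104 -1.2103]
contact_force [ 0.0529  0.222  -0.0326]
ft_torque [-0.0022  0.0219  0.0306]
opening 0.0851
0.025
scene {'fx': np.float64(409.749), 'fy': np.float64(409.749), 'cx': np.float64(256.208), 'cy': np.float64(197.225), 'camera_from_world': array([[-0.885,  0.465, -0.01 ,  0.496],
       [-0.401, -0.752,  0.524,  0.185],
       [ 0.236,  0.468,  0.852, -1.308],
       [ 0.   ,  0.   ,  0.   ,  1.   ]])}
side {'fx': np.float64(494.459), 'fy': np.float64(494.459), 'cx': np.float64(262.998), 'cy': np.float64(199.943), 'camera_from_world': array([[-0.966, -0.258, -0.021,  0.537],
       [ 0.135, -0.574,  0.808, -0.153],
       [-0.22 ,  0.777,  0.589, -1.034],
       [ 0.   ,  0.   ,  0.   ,  1.   ]])}
wrist {'fx': np.float64(276.918), 'fy': np.float64(276.918), 'cx': np.float64(258.022), 'cy': np.float64(191.815), 'camera_from_world': array([[ 1.   ,  0.002, -0.003, -0.522],
       [-0.002,  0.945, -0.326,  0.043],
       [ 0.002,  0.326,  0.945, -0.379],
       [ 0.   ,  0.   ,  0.   ,  1.   ]])}
```

View pics/scene0.png

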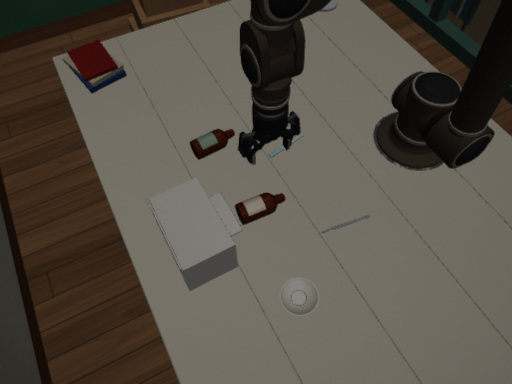

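View pics/side0.png

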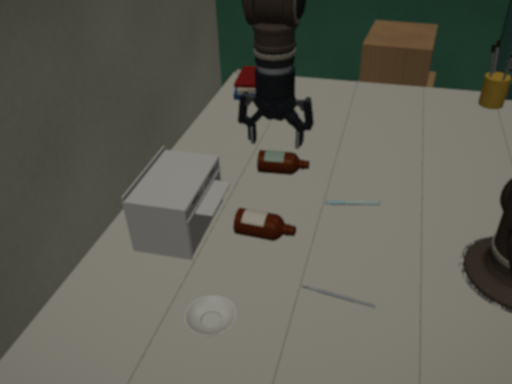

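View pics/wrist0.png

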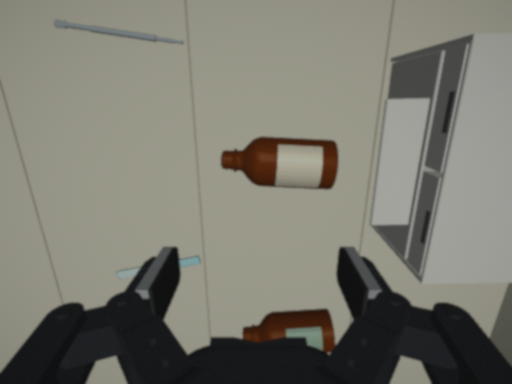

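The bottle to roll is the cream-labelled one: scene (258,207), side (265,224), wrist (280,163). The green-labelled twin is at scene (212,143), side (283,161), wrist (290,330). The pusher, file and dish lie clear, and the dresser lip shows at wrist (405,160). Next I measure.

```bash
cat > h.py <<'E'
import numpy as np,cv2
def world(p,d,m):
    T=np.linalg.inv(m["camera_from_world"]);v,u=np.indices(d.shape)
    c=np.stack([(u-m["cx"])/m["fx"]*d,-(v-m["cy"])/m["fy"]*d,-d,np.ones_like(d)],-1)
    return (c@T.T)[...,:3]
def load(n):
    z=np.load(f"pics/{n}.npz");return z["p"],z["d"],z
def amber(p):
    h=cv2.cvtColor(p,cv2.COLOR_RGB2HSV);return ((h[...,0]<12)|(h[...,0]>172))&(h[...,1]>150)&(h[...,2]>25)
def bottles(p,d,m,tag=""):
    W=world(p,d,m);a=(amber(p)).astype(np.uint8)
    a=cv2.morphologyEx(a,cv2.MORPH_CLOSE,np.ones((25,25) if tag=="wrist" else (13,13)))
    n,l,s,c=cv2.connectedComponentsWithStats(a)
    for i in range(1,n):
        if s[i,4]<150: continue
        P=W[(l==i)&(d>0)];P=P[(P[:,2]>.015)&(P[:,2]<.08)&(P[:,0]>.3)&(P[:,0]<.75)]
        if len(P)<80: continue
        xy=P[:,:2]; mu=xy.mean(0);_,_,V=np.linalg.svd(xy-mu,full_matrices=False);e=V[0]*np.sign(V[0,0])
        t=(xy-mu)@e; base=np.percentile(t,99.7);mouth=np.percentile(t,.3)
        # wall part: top line, cylinder fit (R known)
        w=P[(t>base-.085)&(t<base-.01)]
        from scipy.optimize import least_squares
        def f(q):
            # axis: y=q0+q1*(x-xm), z=q2
            x=w[:,0]-mu[0];dy=(w[:,1]-q[0]-q[1]*x)/np.hypot(1,q[1]);return np.hypot(dy,w[:,2]-q[2])-.031
        r=least_squares(f,[mu[1],e[1]/e[0],.031],loss="soft_l1",f_scale=.002)
        q=r.x;yaw=np.arctan(q[1]);ee=np.array([np.cos(yaw),np.sin(yaw)]);A=np.array([mu[0],q[0]])
        tt=(xy-A)@ee;b=np.percentile(tt,99.7);mo=np.percentile(tt,.3)
        print(tag,"px",c[i].round(),"len",round(b-mo,4),"base",(A+ee*b).round(4),"mouth",(A+ee*mo).round(4),"orig",(A+ee*(b-.045)).round(4),"yaw",round(yaw,3),"zaxis",q[2].round(4),"ztop",np.percentile(w[:,2],98).round(4),"rms",np.sqrt((r.fun**2).mean()).round(4))
E
python3 - <<'E'
from h import *
for n in ("scene","side","wrist"):
    p,d,m=load(n+"0");bottles(p,d,m,n);W=world(p,d,m)
    # lip / dresser
    g=(d>0)&(W[...,0]>.55)&(W[...,0]<.95)&(abs(W[...,1])<.5)
    for lo,hi in((.095,.11),(.136,.150)):
        P=W[g&(W[...,2]>lo)&(W[...,2]<hi)]
        if len(P)<30: continue
        r=cv2.minAreaRect(P[:,:2].astype(np.float32)*1000);print(n,lo,len(P),r,cv2.boxPoints(r).round().tolist(),np.median(P[:,2]).round(4))
    P=W[(d>0)&(W[...,2]<.01)&(W[...,2]>-.01)&(abs(W[...,1])<.4)&(W[...,0]>.3)&(W[...,0]<.6)];print("table z",np.median(P[:,2]))
E
```

```text
scene px [92. 59.] len 0.1704 base [ 0.77   -0.8775] mouth [ 0.7523 -0.708 ] orig [ 0.7653 -0.8327] yaw -1.467 zaxis 0.0292 ztop 0.0567 rms 0.0014
scene px [214. 141.] len 0.1339 base [ 0.637  -0.2621] mouth [ 0.5035 -0.2725] orig [ 0.5921 -0.2656] yaw 0.078 zaxis 0.031 ztop 0.0641 rms 0.002
scene px [261. 207.] len 0.1339 base [0.6155 0.0031] mouth [0.4818 0.0103] orig [0.5706 0.0055] yaw -0.054 zaxis 0.0306 ztop 0.0623 rms 0.0016
scene 0.095 733 ((732.9955444335938, 43.854305267333984), (181.5075225830078, 175.1864776611328), 0.9251452684402466) [[641.0, 130.0], [644.0, -45.0], [825.0, -42.0], [822.0, 133.0]] 0.1024
scene 0.136 4450 ((754.1551513671875, 19.812950134277344), (140.1728515625, 223.02276611328125), 0.9722517132759094) [[682.0, 130.0], [686.0, -93.0], [826.0, -90.0], [822.0, 132.0]] 0.1414
table z -0.0005123741218520106
side px [282. 164.] len 0.1295 base [ 0.6325 -0.2636] mouth [ 0.5034 -0.2727] orig [ 0.5876 -0.2668] yaw 0.07 zaxis 0.0325 ztop 0.0621 rms 0.0022
side px [263. 227.] len 0.1316 base [0.6111 0.0033] mouth [0.4797 0.0097] orig [0.5662 0.0055] yaw -0.048 za
[... 444 characters left out ...]

wrist px [276. 160.] len 0.1325 base [0.6121 0.0026] mouth [0.4798 0.0091] orig [0.5671 0.0048] yaw -0.049 zaxis 0.0291 ztop 0.0609 rms 0.0006
wrist px [291. 326.] len 0.1319 base [ 0.6334 -0.2631] mouth [ 0.5019 -0.2738] orig [ 0.5886 -0.2668] yaw 0.081 zaxis 0.029 ztop 0.0594 rms 0.0008
wrist 0.095 7194 ((665.0345458984375, 17.931495666503906), (220.47579956054688, 48.34859085083008), 89.51219177246094) [[640.0, -92.0], [688.0, -93.0], [690.0, 128.0], [642.0, 128.0]] 0.1012
wrist 0.136 16451 ((727.516845703125, 18.64734649658203), (89.64716339111328, 220.78082275390625), 1.127284288406372) [[681.0, 128.0], [685.0, -93.0], [775.0, -91.0], [770.0, 130.0]] 0.14
table z -0.0017369190232699172
```

```bash
python3 - <<'E'
from h import *
from scipy.spatial.transform import Rotation as R
from plant import status
print(R.from_rotvec(status.read_state()["ee_rot"]).as_matrix().round(3))
p,d,m=load("wrist0");W=world(p,d,m)
h=cv2.cvtColor(p,cv2.COLOR_RGB2HSV);f=(h[...,0]>80)&(h[...,0]<110)&(h[...,1]>50)&(h[...,2]>90)
P=W[f&(abs(W[...,2])<.012)];print("file",len(P),P.min(0).round(3),P.max(0).round(3))
# lip in wrist: near z .103, excluding front frame
P=W[(abs(W[...,2]-.1015)<.004)&(W[...,0]>.6)&(W[...,0]<.675)]
print("lip",np.percentile(P,[1,50,99],axis=0).round(4))
E
```

```text
[[-0.001  1.     0.   ]
 [ 0.     0.    -1.   ]
 [-1.    -0.001 -0.   ]]
file 111 [ 0.402 -0.164  0.002] [ 0.431 -0.148  0.005]
lip [[ 0.6422 -0.0446  0.0987]
 [ 0.6583  0.0264  0.101 ]
 [ 0.6746  0.0815  0.1026]]
```

Emit:
jog_arm(series=[{"travel": [0,0,0],"turn": [0,0,0],"grip": 5.0},{"travel": [0,0,0],"turn": [0,0,0],"grip": 5.0}], newtons=20)

```text
time: 0.35
tcp_pos: [0.5249, -0.0, 0.2561]
ee_rot: [1.209, 1.209, -1.209]
contact_force: [1.0, -1.0, 0.1]
opening: 0.059
```

Emit:
jog_arm(series=[{"travel": [4,3.9,-1.5],"turn": [0.05,0,0],"grip": 5.0},{"travel": [8,3.9,-1.5],"turn": [0.05,0,0],"grip": 5.0},{"travel": [11,3.9,-1.5],"turn": [0.05,0,0],"grip": 5.0},{"travel": [13.5,3.9,-1.5],"turn": [0.05,0,0],"grip": 5.0},{"travel": [13.5,3.9,-1.5],"turn": [0.05,0,0],"grip": 5.0},{"travel": [13.5,3.9,-1.5],"turn": [0.05,0,0],"grip": 5.0}])

```text
time: 0.95
tcp_pos: [0.5639, 0.015, 0.1217]
ee_rot: [1.246, 1.186, -1.246]
contact_force: [1.0, -0.6, 0.0]
opening: 0.0496
```

```bash
cat > snap.py <<'E'
import sys
from plant import status,camera,camera_model,ctrl
from h import *
t=sys.argv[1]
for n in sys.argv[2:]:
    m=camera_model(n);p,d=camera(n);bottles(p,d,m,n);cv2.imwrite(f"pics/{n}{t}.png",p[:,:,::-1])
    np.savez(f"pics/{n}{t}.npz",p=p,d=d,**{k:np.array(v) for k,v in m.items()})
s=status.read_state();print(s["time"],s["tcp_pos"].round(4) if hasattr(s["tcp_pos"],"round") else s["tcp_pos"],np.round(s["contact_force"],2),s["opening"],ctrl.nose_length)
E
python3 snap.py 1 wrist side
```

```text
wrist px [238. 211.] len 0.1329 base [0.613  0.0022] mouth [0.4802 0.0087] orig [0.568  0.0044] yaw -0.049 zaxis 0.0291 ztop 0.0606 rms 0.0005
side px [291. 164.] len 0.0885 base [ 0.5947 -0.2418] mouth [ 0.5236 -0.2946] orig [ 0.5586 -0.2686] yaw 0.639 zaxis 0.0315 ztop 0.0625 rms 0.003
side px [263. 227.] len 0.1317 base [0.6114 0.0034] mouth [0.4798 0.0097] orig [0.5664 0.0056] yaw -0.048 zaxis 0.0315 ztop 0.0625 rms 0.0017
1.05 [0.565  0.015  0.1232] [0.02 0.25 0.64] 0.05005266856111034 0.025
```

View pics/wrist1.png

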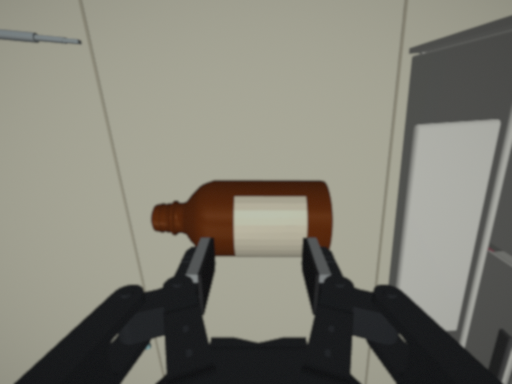

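View pics/side1.png

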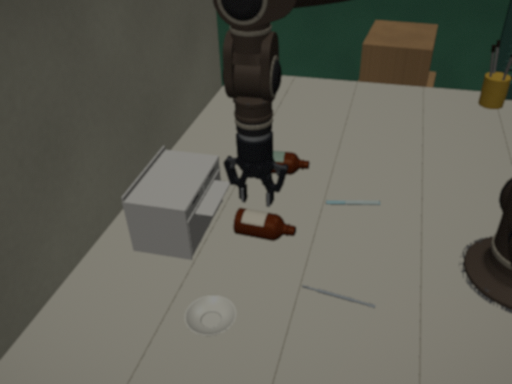

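The fingertips at wrist (205,240) and (315,240) straddle the two ends of the bottle's wall. The side view shows them above the bottle at (255,200). Now I come down to contact.

Emit:
jog_arm(series=[{"travel": [2,0,0],"turn": [0,0,0],"grip": 5.0},{"travel": [3.2,0,0],"turn": [0,0,0],"grip": 5.0},{"travel": [3.2,0,0],"turn": [0,0,0],"grip": 5.0}])

```text
time: 1.35
tcp_pos: [0.5633, 0.015, 0.0886]
ee_rot: [1.245, 1.186, -1.247]
contact_force: [-0.9, 0.5, 0.9]
opening: 0.0499
```

Emit:
jog_arm(series=[{"travel": [0.2,0,0],"turn": [0,0,0],"grip": 5.0},{"travel": [0.2,0,0],"turn": [0,0,0],"grip": 5.0}])

```text
time: 1.55
tcp_pos: [0.5644, 0.015, 0.088]
ee_rot: [1.246, 1.184, -1.245]
contact_force: [-0.4, -0.2, -0.4]
opening: 0.05
```

Emit:
jog_arm(series=[{"travel": [0.15,0,0],"turn": [0,0,0],"grip": 5.0},{"travel": [0.15,0,0],"turn": [0,0,0],"grip": 5.0}])

```text
time: 1.75
tcp_pos: [0.5642, 0.015, 0.0861]
ee_rot: [1.246, 1.185, -1.246]
contact_force: [-0.2, 0.5, -0.3]
opening: 0.0501
```

Emit:
jog_arm(series=[{"travel": [0.15,0,0],"turn": [0,0,0],"grip": 5.0},{"travel": [0.15,0,0],"turn": [0,0,0],"grip": 5.0}])

```text
time: 1.95
tcp_pos: [0.5639, 0.015, 0.0842]
ee_rot: [1.246, 1.185, -1.246]
contact_force: [-0.7, 0.2, -1.2]
opening: 0.05
```

Emit:
jog_arm(series=[{"travel": [0.1,0,0],"turn": [0,0,0],"grip": 5.0},{"travel": [0.1,0,0],"turn": [0,0,0],"grip": 5.0}])

```text
time: 2.15
tcp_pos: [0.5641, 0.0151, 0.0837]
ee_rot: [1.246, 1.185, -1.246]
contact_force: [-1.1, -0.4, 3.9]
opening: 0.0502
```

Emit:
jog_arm(series=[{"travel": [0.03,0,0.3],"turn": [0,0,0],"grip": 5.0},{"travel": [0.03,0,0.8],"turn": [0,0,0],"grip": 5.0},{"travel": [0.03,0,1.4],"turn": [0,0,0],"grip": 5.0},{"travel": [0.03,0,1.9],"turn": [0,0,0],"grip": 5.0},{"travel": [0.03,0,2.2],"turn": [0,0,0],"grip": 5.0},{"travel": [0.03,0,2.2],"turn": [0,0,0],"grip": 5.0}])

```text
time: 2.75
tcp_pos: [0.5629, -0.0075, 0.0839]
ee_rot: [1.247, 1.184, -1.246]
contact_force: [-3.3, 0.3, 7.1]
opening: 0.05
```

```bash
python3 snap.py 2 wrist side
```

```text
wrist px [243. 215.] len 0.133 base [ 0.6125 -0.0094] mouth [ 0.4797 -0.0026] orig [ 0.5676 -0.0071] yaw -0.051 zaxis 0.0295 ztop 0.0677 rms 0.002
side px [290. 164.] len 0.0832 base [ 0.5913 -0.2545] mouth [ 0.5175 -0.2928] orig [ 0.5514 -0.2752] yaw 0.478 zaxis 0.0324 ztop 0.0622 rms 0.0037
side px [264. 224.] len 0.131 base [ 0.6102 -0.008 ] mouth [ 0.4794 -0.0015] orig [ 0.5653 -0.0058] yaw -0.049 zaxis 0.0314 ztop 0.0619 rms 0.0019
2.85 [ 0.563  -0.0072  0.0839] [-2.03  0.05  6.89] 0.0501363627869122 0.025
```

View pics/wrist2.png

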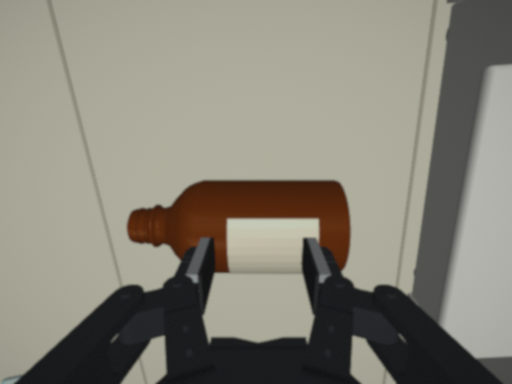

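The bottle rolls without slipping: 22 mm of finger travel moved the centre 11 mm, and the label has turned down in the view to (270,245). I'll carry on and steer its yaw slightly toward the twin's.

Emit:
jog_arm(series=[{"travel": [0,0,0.3],"turn": [-0.01,0,0],"grip": 5.0},{"travel": [0,0,0.8],"turn": [-0.02,0,0],"grip": 5.0},{"travel": [0,0,1.3],"turn": [-0.03,0,0],"grip": 5.0},{"travel": [0,0,1.7],"turn": [-0.04,0,0],"grip": 5.0},{"travel": [0,0,1.9],"turn": [-0.04,0,0],"grip": 5.0},{"travel": [0,0,1.9],"turn": [-0.04,0,0],"grip": 5.0}])

```text
time: 3.45
tcp_pos: [0.5626, -0.0263, 0.0836]
ee_rot: [1.218, 1.203, -1.216]
contact_force: [0.6, -0.3, 6.0]
opening: 0.0504
```

```bash
python3 snap.py 3 wrist side
```

```text
wrist px [246. 205.] len 0.1328 base [ 0.6123 -0.0177] mouth [ 0.4796 -0.0145] orig [ 0.5673 -0.0166] yaw -0.024 zaxis 0.0294 ztop 0.0647 rms 0.0016
side px [293. 162.] len 0.0724 base [ 0.5821 -0.2553] mouth [ 0.5208 -0.2937] orig [ 0.544  -0.2792] yaw 0.559 zaxis 0.0316 ztop 0.0623 rms 0.0032
side px [264. 220.] len 0.1315 base [ 0.6108 -0.0164] mouth [ 0.4793 -0.0138] orig [ 0.5658 -0.0155] yaw -0.02 zaxis 0.0313 ztop 0.0621 rms 0.0019
3.55 [ 0.5626 -0.0261  0.0836] [ 1.37 -0.01  6.26] 0.050000162378921534 0.025
```

Emit:
jog_arm(series=[{"travel": [-0.8,0,0],"turn": [0,0,0],"grip": 5.0},{"travel": [-0.8,0,-1.0],"turn": [0,0,0],"grip": 5.0},{"travel": [-0.8,0,-2.2],"turn": [0,0,0],"grip": 5.0},{"travel": [-0.4,0,-2.2],"turn": [0,0,0],"grip": 5.0},{"travel": [-0.15,0,-2.2],"turn": [0,0,0],"grip": 5.0},{"travel": [0,0,-2.2],"turn": [0,0,0],"grip": 5.0},{"travel": [0,0,-2.2],"turn": [0,0,0],"grip": 5.0}])

```text
time: 4.25
tcp_pos: [0.5619, -0.0038, 0.0834]
ee_rot: [1.217, 1.205, -1.216]
contact_force: [-3.8, 1.0, 6.9]
opening: 0.0498
```

Emit:
jog_arm(series=[{"travel": [0,0,0.3],"turn": [-0.004,0,0],"grip": 5.0},{"travel": [0,0,0.8],"turn": [-0.008,0,0],"grip": 5.0},{"travel": [0,0,1.4],"turn": [-0.012,0,0],"grip": 5.0},{"travel": [0,0,2.0],"turn": [-0.018,0,0],"grip": 5.0},{"travel": [0,0,2.6],"turn": [-0.022,0,0],"grip": 5.0},{"travel": [0,0,3.2],"turn": [-0.026,0,0],"grip": 5.0},{"travel": [0,0,3.8],"turn": [-0.03,0,0],"grip": 5.0},{"travel": [0,0,4.2],"turn": [-0.03,0,0],"grip": 5.0},{"travel": [0,0,4.2],"turn": [-0.03,0,0],"grip": 5.0}])

```text
time: 5.15
tcp_pos: [0.5619, -0.0468, 0.0837]
ee_rot: [1.195, 1.217, -1.195]
contact_force: [-1.8, 1.1, 6.3]
opening: 0.0498
```

```bash
python3 snap.py 4 wrist side
```

```text
wrist px [253. 212.] len 0.1327 base [ 0.6128 -0.0381] mouth [ 0.4801 -0.0382] orig [ 0.5678 -0.0381] yaw 0.001 zaxis 0.0293 ztop 0.0678 rms 0.0018
side px [293. 162.] len 0.0589 base [ 0.5712 -0.2599] mouth [ 0.5232 -0.294 ] orig [ 0.5345 -0.2859] yaw 0.617 zaxis 0.0313 ztop 0.0616 rms 0.0034
side px [266. 213.] len 0.1303 base [ 0.611  -0.0372] mouth [ 0.4807 -0.0367] orig [ 0.566 -0.037] yaw -0.004 zaxis 0.0312 ztop 0.0636 rms 0.0018
5.25 [ 0.5619 -0.0465  0.0837] [-1.08 -0.94  6.76] 0.050310501456431345 0.025
```

Emit:
jog_arm(series=[{"travel": [-0.8,0,0],"turn": [0,0,0],"grip": 5.0},{"travel": [-0.8,0,-1.0],"turn": [0,0,0],"grip": 5.0},{"travel": [-0.8,0,-2.2],"turn": [0,0,0],"grip": 5.0},{"travel": [-0.4,0,-2.2],"turn": [0,0,0],"grip": 5.0},{"travel": [-0.15,0,-2.2],"turn": [0,0,0],"grip": 5.0},{"travel": [0,0,-2.2],"turn": [0,0,0],"grip": 5.0},{"travel": [0,0,-2.2],"turn": [0,0,0],"grip": 5.0}])

```text
time: 5.95
tcp_pos: [0.5611, -0.0239, 0.0832]
ee_rot: [1.194, 1.219, -1.195]
contact_force: [-2.2, 0.7, 4.8]
opening: 0.0501
```

Emit:
jog_arm(series=[{"travel": [0,0,0.3],"turn": [-0.003,0,0],"grip": 5.0},{"travel": [0,0,0.8],"turn": [-0.006,0,0],"grip": 5.0},{"travel": [0,0,1.4],"turn": [-0.009,0,0],"grip": 5.0},{"travel": [0,0,2.0],"turn": [-0.012,0,0],"grip": 5.0},{"travel": [0,0,2.6],"turn": [-0.015,0,0],"grip": 5.0},{"travel": [0,0,3.2],"turn": [-0.018,0,0],"grip": 5.0},{"travel": [0,0,3.8],"turn": [-0.02,0,0],"grip": 5.0},{"travel": [0,0,4.3],"turn": [-0.02,0,0],"grip": 5.0},{"travel": [0,0,4.3],"turn": [-0.02,0,0],"grip": 5.0}])

```text
time: 6.85
tcp_pos: [0.562, -0.0678, 0.0838]
ee_rot: [1.18, 1.227, -1.181]
contact_force: [-3.0, -1.3, 8.7]
opening: 0.0499
```

Emit:
jog_arm(series=[{"travel": [-0.8,0,0],"turn": [0,0,0],"grip": 5.0},{"travel": [-0.8,0,-1.0],"turn": [0,0,0],"grip": 5.0},{"travel": [-0.8,0,-2.2],"turn": [0,0,0],"grip": 5.0},{"travel": [-0.4,0,-2.2],"turn": [0,0,0],"grip": 5.0},{"travel": [-0.15,0,-2.2],"turn": [0,0,0],"grip": 5.0},{"travel": [0,0,-2.2],"turn": [0,0,0],"grip": 5.0},{"travel": [0,0,-2.2],"turn": [0,0,0],"grip": 5.0}])

```text
time: 7.55
tcp_pos: [0.5611, -0.0449, 0.083]
ee_rot: [1.179, 1.228, -1.18]
contact_force: [-1.0, 1.0, 3.2]
opening: 0.05
```

```bash
python3 snap.py 5 wrist side
```

```text
wrist px [253. 244.] len 0.1327 base [ 0.6135 -0.0593] mouth [ 0.4808 -0.0612] orig [ 0.5685 -0.0599] yaw 0.015 zaxis 0.0293 ztop 0.0695 rms 0.0034
side px [293. 162.] len 0.0612 base [ 0.5728 -0.2585] mouth [ 0.5233 -0.2946] orig [ 0.5364 -0.285 ] yaw 0.63 zaxis 0.032 ztop 0.0617 rms 0.003
side px [268. 208.] len 0.1303 base [ 0.6121 -0.0588] mouth [ 0.4818 -0.0603] orig [ 0.5671 -0.0593] yaw 0.011 zaxis 0.0319 ztop 0.0754 rms 0.0048
7.65 [ 0.5611 -0.045   0.083 ] [-3.24 -0.17  3.61] 0.050039640145570004 0.025
```

Emit:
jog_arm(series=[{"travel": [0,0,0.3],"turn": [-0.003,0,0],"grip": 5.0},{"travel": [0,0,0.8],"turn": [-0.006,0,0],"grip": 5.0},{"travel": [0,0,1.4],"turn": [-0.009,0,0],"grip": 5.0},{"travel": [0,0,2.0],"turn": [-0.012,0,0],"grip": 5.0},{"travel": [0,0,2.6],"turn": [-0.015,0,0],"grip": 5.0},{"travel": [0,0,3.2],"turn": [-0.018,0,0],"grip": 5.0},{"travel": [0,0,3.8],"turn": [-0.02,0,0],"grip": 5.0},{"travel": [0,0,4.4],"turn": [-0.02,0,0],"grip": 5.0},{"travel": [0,0,4.6],"turn": [-0.02,0,0],"grip": 5.0},{"travel": [0,0,4.6],"turn": [-0.02,0,0],"grip": 5.0}])

```text
time: 8.65
tcp_pos: [0.5629, -0.0919, 0.0838]
ee_rot: [1.165, 1.236, -1.166]
contact_force: [-3.9, -0.0, 8.3]
opening: 0.0502
```

Emit:
jog_arm(series=[{"travel": [-0.8,0,0],"turn": [0,0,0],"grip": 5.0},{"travel": [-0.8,0,-1.0],"turn": [0,0,0],"grip": 5.0},{"travel": [-0.8,0,-2.2],"turn": [0,0,0],"grip": 5.0},{"travel": [-0.4,0,-2.2],"turn": [0,0,0],"grip": 5.0},{"travel": [-0.15,0,-2.2],"turn": [0,0,0],"grip": 5.0},{"travel": [0,0,-2.2],"turn": [0,0,0],"grip": 5.0},{"travel": [0,0,-2.2],"turn": [0,0,0],"grip": 5.0}])

```text
time: 9.35
tcp_pos: [0.5616, -0.0689, 0.0831]
ee_rot: [1.165, 1.237, -1.165]
contact_force: [-1.6, -0.5, 3.2]
opening: 0.0503
```

Emit:
jog_arm(series=[{"travel": [0,0,0.3],"turn": [-0.003,0,0],"grip": 5.0},{"travel": [0,0,0.8],"turn": [-0.006,0,0],"grip": 5.0},{"travel": [0,0,1.4],"turn": [-0.009,0,0],"grip": 5.0},{"travel": [0,0,2.0],"turn": [-0.012,0,0],"grip": 5.0},{"travel": [0,0,2.6],"turn": [-0.015,0,0],"grip": 5.0},{"travel": [0,0,3.2],"turn": [-0.018,0,0],"grip": 5.0},{"travel": [0,0,3.8],"turn": [-0.02,0,0],"grip": 5.0},{"travel": [0,0,4.3],"turn": [-0.02,0,0],"grip": 5.0},{"travel": [0,0,4.3],"turn": [-0.02,0,0],"grip": 5.0}])

```text
time: 10.25
tcp_pos: [0.564, -0.113, 0.0838]
ee_rot: [1.15, 1.245, -1.151]
contact_force: [-3.9, -1.1, 9.1]
opening: 0.0499
```

```bash
python3 snap.py 6 wrist side scene
```

```text
wrist px [256. 216.] len 0.1326 base [ 0.6161 -0.1039] mouth [ 0.4836 -0.1094] orig [ 0.5711 -0.1057] yaw 0.042 zaxis 0.0293 ztop 0.0673 rms 0.0018
side px [283. 164.] len 0.1219 base [ 0.6249 -0.2633] mouth [ 0.5035 -0.2741] orig [ 0.5801 -0.2673] yaw 0.089 zaxis 0.0323 ztop 0.0624 rms 0.0022
side px [272. 196.] len 0.1301 base [ 0.6144 -0.1028] mouth [ 0.4844 -0.1089] orig [ 0.5694 -0.1049] yaw 0.047 zaxis 0.0313 ztop 0.0636 rms 0.0019
scene px [92. 59.] len 0.1658 base [ 0.7647 -0.8785] mouth [ 0.7513 -0.7132] orig [ 0.761  -0.8337] yaw -1.49 zaxis 0.0266 ztop 0.0587 rms 0.0019
scene px [207. 144.] len 0.0925 base [ 0.6371 -0.2619] mouth [ 0.5448 -0.2691] orig [ 0.5922 -0.2654] yaw 0.078 zaxis 0.0305 ztop 0.0636 rms 0.0021
scene px [240. 177.] len 0.133 base [ 0.6189 -0.1028] mouth [ 0.4861 -0.1078] orig [ 0.574  -0.1045] yaw 0.037 zaxis 0.0308 ztop 0.0715 rms 0.0028
10.4 [ 0.564  -0.1127  0.0838] [-5.43 -0.33  8.72] 0.0504484340222363 0.025
```

Emit:
jog_arm(series=[{"travel": [-0.8,0,0],"turn": [0,0,0],"grip": 5.0},{"travel": [-0.8,0,-1.0],"turn": [0,0,0],"grip": 5.0},{"travel": [-0.8,0,-2.1],"turn": [0,0,0],"grip": 5.0},{"travel": [-0.4,0,-2.1],"turn": [0,0,0],"grip": 5.0},{"travel": [-0.15,0,-2.1],"turn": [0,0,0],"grip": 5.0},{"travel": [0,0,-2.1],"turn": [0,0,0],"grip": 5.0},{"travel": [0,0,-2.1],"turn": [0,0,0],"grip": 5.0}])

```text
time: 11.1
tcp_pos: [0.5626, -0.0909, 0.0831]
ee_rot: [1.15, 1.246, -1.15]
contact_force: [-1.6, 0.1, 3.7]
opening: 0.05
```

Emit:
jog_arm(series=[{"travel": [0,0,0.3],"turn": [-0.002,0,0],"grip": 5.0},{"travel": [0,0,0.8],"turn": [-0.004,0,0],"grip": 5.0},{"travel": [0,0,1.4],"turn": [-0.006,0,0],"grip": 5.0},{"travel": [0,0,2.0],"turn": [-0.009,0,0],"grip": 5.0},{"travel": [0,0,2.6],"turn": [-0.012,0,0],"grip": 5.0},{"travel": [0,0,3.2],"turn": [-0.015,0,0],"grip": 5.0},{"travel": [0,0,3.8],"turn": [-0.015,0,0],"grip": 5.0},{"travel": [0,0,4.3],"turn": [-0.015,0,0],"grip": 5.0},{"travel": [0,0,4.3],"turn": [-0.015,0,0],"grip": 5.0}])

```text
time: 12.0
tcp_pos: [0.5655, -0.135, 0.0838]
ee_rot: [1.139, 1.252, -1.141]
contact_force: [-5.4, -0.8, 9.7]
opening: 0.05
```

Emit:
jog_arm(series=[{"travel": [-0.8,0,0],"turn": [0,0,0],"grip": 5.0},{"travel": [-0.8,0,-1.0],"turn": [0,0,0],"grip": 5.0},{"travel": [-0.8,0,-2.1],"turn": [0,0,0],"grip": 5.0},{"travel": [-0.4,0,-2.1],"turn": [0,0,0],"grip": 5.0},{"travel": [-0.15,0,-2.1],"turn": [0,0,0],"grip": 5.0},{"travel": [0,0,-2.1],"turn": [0,0,0],"grip": 5.0},{"travel": [0,0,-2.1],"turn": [0,0,0],"grip": 5.0}])

```text
time: 12.7
tcp_pos: [0.564, -0.1129, 0.0831]
ee_rot: [1.139, 1.253, -1.139]
contact_force: [-1.4, 1.3, 4.4]
opening: 0.0501
```

Emit:
jog_arm(series=[{"travel": [0,0,0.3],"turn": [-0.002,0,0],"grip": 5.0},{"travel": [0,0,0.8],"turn": [-0.004,0,0],"grip": 5.0},{"travel": [0,0,1.4],"turn": [-0.006,0,0],"grip": 5.0},{"travel": [0,0,2.0],"turn": [-0.009,0,0],"grip": 5.0},{"travel": [0,0,2.6],"turn": [-0.012,0,0],"grip": 5.0},{"travel": [0,0,3.2],"turn": [-0.015,0,0],"grip": 5.0},{"travel": [0,0,3.8],"turn": [-0.015,0,0],"grip": 5.0},{"travel": [0,0,4.3],"turn": [-0.015,0,0],"grip": 5.0},{"travel": [0,0,4.3],"turn": [-0.015,0,0],"grip": 5.0}])

```text
time: 13.6
tcp_pos: [0.5676, -0.157, 0.0838]
ee_rot: [1.127, 1.258, -1.13]
contact_force: [-6.3, -0.6, 10.2]
opening: 0.0504
```

```bash
python3 snap.py 7 wrist side scene
```

```text
wrist px [248. 223.] len 0.133 base [ 0.6199 -0.1467] mouth [ 0.4871 -0.1554] orig [ 0.575  -0.1496] yaw 0.065 zaxis 0.0293 ztop 0.0704 rms 0.0023
wrist px [258. 325.] len 0.0829 base [ 0.6198 -0.2641] mouth [ 0.5373 -0.2718] orig [ 0.575  -0.2683] yaw 0.094 zaxis 0.0293 ztop 0.0434 rms 0.0008
wrist px [161. 352.] len 0.0156 base [ 0.5318 -0.2769] mouth [ 0.5318 -0.2613] orig [ 0.5318 -0.2319] yaw -1.571 zaxis 0.0263 ztop 0.0393 rms 0.0013
side px [282. 176.] len 0.1563 base [ 0.5635 -0.2693] mouth [ 0.5635 -0.113 ] orig [ 0.5635 -0.2243] yaw -1.571 zaxis 0.0175 ztop 0.0461 rms 0.012
scene px [92. 59.] len 0.1707 base [ 0.7801 -0.8796] mouth [ 0.7708 -0.7092] orig [ 0.7776 -0.8347] yaw -1.516 zaxis 0.0495 ztop 0.0582 rms 0.0015
scene px [233. 165.] len 0.1335 base [ 0.6222 -0.1454] mouth [ 0.489 -0.154] orig [ 0.5773 -0.1483] yaw 0.065 zaxis 0.0306 ztop 0.0728 rms 0.003
13.75 [ 0.5675 -0.1566  0.0838] [-5.59 -0.39  9.92] 0.04979083997927586 0.025
```

View pics/scene7.png

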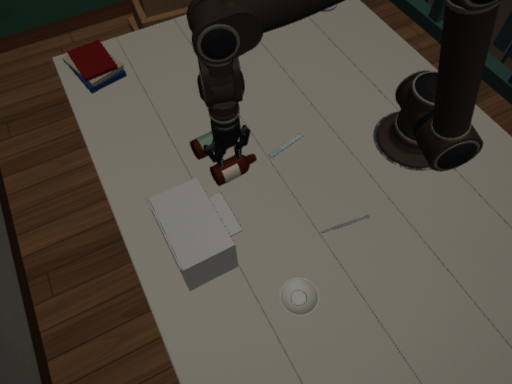

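The bottle is at scene (231,168), with its label coming round again after one turn. It is 118 mm centre-to-centre from the twin (scene ~(205,143)), so 36 mm more is needed.

Emit:
jog_arm(series=[{"travel": [-0.8,0,0],"turn": [0,0,0],"grip": 5.0},{"travel": [-0.8,0,-1.0],"turn": [0,0,0],"grip": 5.0},{"travel": [-0.8,0,-1.8],"turn": [0,0,0],"grip": 5.0},{"travel": [-0.4,0,-1.8],"turn": [0,0,0],"grip": 5.0},{"travel": [-0.15,0,-1.8],"turn": [0,0,0],"grip": 5.0},{"travel": [0,0,-1.8],"turn": [0,0,0],"grip": 5.0},{"travel": [0,0,-1.8],"turn": [0,0,0],"grip": 5.0}])

```text
time: 14.45
tcp_pos: [0.5662, -0.138, 0.0835]
ee_rot: [1.128, 1.259, -1.128]
contact_force: [-2.8, 0.7, 6.1]
opening: 0.0501
```

Emit:
jog_arm(series=[{"travel": [0,0,0.3],"turn": [-0.002,0,0],"grip": 5.0},{"travel": [0,0,0.8],"turn": [-0.004,0,0],"grip": 5.0},{"travel": [0,0,1.3],"turn": [-0.006,0,0],"grip": 5.0},{"travel": [0,0,1.8],"turn": [-0.008,0,0],"grip": 5.0},{"travel": [0,0,2.4],"turn": [-0.01,0,0],"grip": 5.0},{"travel": [0,0,3.0],"turn": [-0.01,0,0],"grip": 5.0},{"travel": [0,0,3.4],"turn": [-0.01,0,0],"grip": 5.0},{"travel": [0,0,3.6],"turn": [-0.01,0,0],"grip": 5.0},{"travel": [0,0,3.6],"turn": [-0.01,0,0],"grip": 5.0}])

```text
time: 15.35
tcp_pos: [0.5694, -0.1745, 0.0838]
ee_rot: [1.12, 1.263, -1.122]
contact_force: [-6.3, -0.6, 10.1]
opening: 0.0498
```

Emit:
jog_arm(series=[{"travel": [-0.8,0,0],"turn": [0,0,0],"grip": 5.0},{"travel": [-0.8,0,-1.0],"turn": [0,0,0],"grip": 5.0},{"travel": [-0.8,0,-1.8],"turn": [0,0,0],"grip": 5.0},{"travel": [-0.4,0,-1.8],"turn": [0,0,0],"grip": 5.0},{"travel": [-0.15,0,-1.8],"turn": [0,0,0],"grip": 5.0},{"travel": [0,0,-1.8],"turn": [0,0,0],"grip": 5.0},{"travel": [0,0,-1.8],"turn": [0,0,0],"grip": 5.0}])

```text
time: 16.05
tcp_pos: [0.568, -0.1558, 0.0834]
ee_rot: [1.12, 1.263, -1.12]
contact_force: [-2.6, 0.1, 5.4]
opening: 0.05
```

```bash
python3 snap.py 8 wrist side scene
```

```text
wrist px [230. 277.] len 0.1044 base [ 0.5688 -0.2435] mouth [ 0.5688 -0.1392] orig [ 0.5688 -0.1985] yaw -1.571 zaxis 0.013 ztop 0.0588 rms 0.0115
wrist px [337. 236.] len 0.018 base [ 0.6218 -0.1648] mouth [ 0.6038 -0.1658] orig [ 0.5768 -0.1672] yaw 0.054 zaxis 0.0293 ztop 0.0596 rms 0.0021
wrist px [160. 352.] len 0.0159 base [ 0.5327 -0.2771] mouth [ 0.5327 -0.2612] orig [ 0.5327 -0.2321] yaw -1.571 zaxis 0.0265 ztop 0.0392 rms 0.0018
side px [288. 174.] len 0.1335 base [ 0.56   -0.2682] mouth [ 0.56   -0.1347] orig [ 0.56   -0.2232] yaw -1.571 zaxis 0.02 ztop 0.0472 rms 0.0128
scene px [92. 59.] len 0.167 base [ 0.7188 -0.8796] mouth [ 0.7145 -0.7127] orig [ 0.7177 -0.8346] yaw -1.545 zaxis 0.0435 ztop 0.0576 rms 0.0016
scene px [239. 157.] len 0.0715 base [ 0.5629 -0.1574] mouth [ 0.5054 -0.1999] orig [ 0.5267 -0.1841] yaw 0.637 zaxis 0.0312 ztop 0.0784 rms 0.0063
16.2 [ 0.568  -0.1559  0.0834] [-1.74 -0.08  5.53] 0.050285689698157325 0.025
```

View pics/wrist8.png

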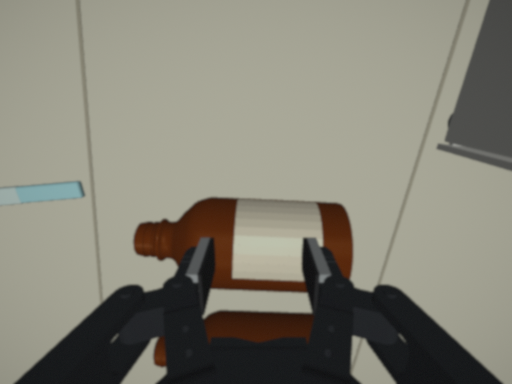

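The wrist view shows the bottle at (245,243) with the twin visible just beyond at (255,325). The masks merged, so I fit the wall from the depth points instead.

```bash
cat > fit.py <<'E'
import sys
from h import *
from scipy.optimize import least_squares
def fit(P,y0):
    def f(q):
        dy=(P[:,1]-q[0]-q[1]*(P[:,0]-.575))/np.hypot(1,q[1]);return np.hypot(dy,P[:,2]-q[2])-.031
    r=least_squares(f,[y0,.07,.03],loss="cauchy",f_scale=.001);return r.x,np.median(abs(r.fun)),len(P)
for n in sys.argv[3:]:
    p,d,m=load(n+sys.argv[1]);W=world(p,d,m);yb=float(sys.argv[2])
    res=[]
    for y0,lo,hi in((yb,yb-.035,yb+.035),(-.267,-.302,-.232)):
        k=(d>0)&(W[...,2]>.02)&(W[...,2]<.064)&(W[...,0]>.54)&(W[...,0]<.605)&(W[...,1]>lo)&(W[...,1]<hi)
        q,e,c=fit(W[k],y0);res.append(q);print(n,q.round(4),e.round(4),c)
    print(n,"centre dist at x=.575:",((res[0][0]-res[1][0])*np.cos(res[1][1])).round(4))
E
python3 fit.py 8 -.167 wrist side scene; python3 fit.py 0 .005 wrist side scene|grep -v dist
```

```text
wrist [-0.1676  0.0789  0.0294] 0.0004 8842
wrist [-0.2681  0.086   0.0292] 0.0004 2027
wrist centre dist at x=.575: 0.1002
side [-0.1668  0.0832  0.0316] 0.0013 511
side [-0.2674  0.0761  0.0318] 0.0014 279
side centre dist at x=.575: 0.1003
scene [-0.1664  0.075   0.0306] 0.0011 361
scene [-0.2669  0.0768  0.0308] 0.0013 127
scene centre dist at x=.575: 0.1002
wrist [ 0.0043 -0.0491  0.0296] 0.0004 2742
wrist [-0.268   0.0905  0.0294] 0.0006 1125
side [ 0.005  -0.0437  0.0316] 0.0009 704
side [-0.2673  0.08    0.0316] 0.0014 484
scene [ 0.0052 -0.0453  0.0308] 0.001 501
scene [-0.2667  0.0873  0.0307] 0.0012 391
```

Emit:
jog_arm(series=[{"travel": [0,0,0.3],"turn": [0,0,0],"grip": 5.0},{"travel": [0,0,0.8],"turn": [0,0,0],"grip": 5.0},{"travel": [0,0,1.3],"turn": [0,0,0],"grip": 5.0},{"travel": [0,0,1.8],"turn": [0,0,0],"grip": 5.0},{"travel": [0,0,2.3],"turn": [0,0,0],"grip": 5.0},{"travel": [0,0,2.8],"turn": [0,0,0],"grip": 5.0},{"travel": [0,0,3.2],"turn": [0,0,0],"grip": 5.0},{"travel": [0,0,3.5],"turn": [0,0,0],"grip": 5.0},{"travel": [0,0,3.6],"turn": [0,0,0],"grip": 5.0},{"travel": [0,0,3.6],"turn": [0,0,0],"grip": 5.0}])

```text
time: 17.2
tcp_pos: [0.5712, -0.1923, 0.0839]
ee_rot: [1.119, 1.263, -1.123]
contact_force: [-7.9, -0.3, 11.6]
opening: 0.0502
```

```bash
python3 snap.py 9 wrist side scene|tail -1;python3 fit.py 9 -.185 wrist side scene
```

```text
17.35 [ 0.5712 -0.1921  0.0838] [-8.08 -1.   11.68] 0.05018987980995175 0.025
wrist [-0.1863  0.076   0.0297] 0.0004 9838
wrist [-0.2682  0.0885  0.0295] 0.0004 5769
wrist centre dist at x=.575: 0.0816
side [-0.1856  0.0722  0.0319] 0.0013 532
side [-0.2681  0.1139  0.0319] 0.0016 274
side centre dist at x=.575: 0.082
scene [-0.1849  0.0741  0.0311] 0.0011 393
scene [-0.2669  0.0783  0.0312] 0.0011 81
scene centre dist at x=.575: 0.0817
```

Emit:
jog_arm(series=[{"travel": [-0.05,0,0],"turn": [0,0,0],"grip": 5.0},{"travel": [-0.1,0,0],"turn": [0,0,0],"grip": 5.0},{"travel": [-0.25,0,0],"turn": [0,0,0],"grip": 5.0},{"travel": [-0.8,0,0],"turn": [0,0,0],"grip": 5.0},{"travel": [-3,0,0],"turn": [0,0,0],"grip": 5.0},{"travel": [-7,0,0],"turn": [0,0,0],"grip": 5.0},{"travel": [-11,0,0],"turn": [0,0,0],"grip": 5.0},{"travel": [-11,0,0],"turn": [0,0,0],"grip": 5.0}])

```text
time: 18.15
tcp_pos: [0.5749, -0.1922, 0.1994]
ee_rot: [1.122, 1.254, -1.115]
contact_force: [0.0, 0.6, 0.6]
opening: 0.0504
```

```bash
python3 snap.py 10 wrist side scene|tail -1;python3 fit.py 10 -.185 wrist side scene
python3 -c "
from plant import status;print(status.read_state()['q'].round(3))"
```

```text
18.3 [ 0.5724 -0.1914  0.1927] [-0.2  -0.04 -0.95] 0.05010071464473463 0.025
wrist [-0.1858  0.0736  0.0296] 0.0004 3906
wrist [-0.268   0.087   0.0294] 0.0004 3277
wrist centre dist at x=.575: 0.0819
side [-0.1854  0.0678  0.0318] 0.0012 531
side [-0.2678  0.105   0.0316] 0.0016 381
side centre dist at x=.575: 0.0819
scene [-0.1847  0.0642  0.0306] 0.0011 427
scene [-0.2672  0.0747  0.0307] 0.0014 384
scene centre dist at x=.575: 0.0823
[-0.323  0.281  0.013  1.303  0.     1.128]
```

View pics/wrist10.png

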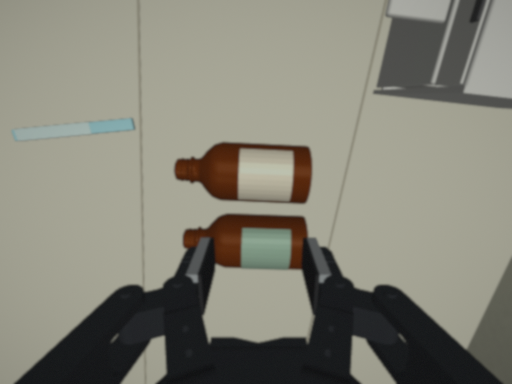

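The bottle lies alongside the twin, wrist (245,172) and (250,240), nearly parallel, centres 82 mm apart (20 mm gap). It stayed there on release. Next: close the fingers, turn the jaws along y and go above the bin lip.

Emit:
jog_arm(series=[{"travel": [-1.0,1.3,-2.5],"turn": [-0.14,0,0],"grip": 0},{"travel": [-1.5,2.6,-5.0],"turn": [-0.28,0,0],"grip": 0},{"travel": [-1.5,4.0,-7.5],"turn": [-0.42,0,0],"grip": 0},{"travel": [-1.5,5.3,-10],"turn": [-0.56,0,0],"grip": 0},{"travel": [-1.5,6.6,-12.5],"turn": [-0.7,0,0],"grip": 0},{"travel": [-1.5,8.0,-15],"turn": [-0.84,0,0],"grip": 0},{"travel": [-1.5,9.3,-17.5],"turn": [-0.98,0,0],"grip": 0},{"travel": [-1.5,10.6,-19.8],"turn": [-1.12,0,0],"grip": 0},{"travel": [-1.5,10.6,-19.8],"turn": [-1.26,0,0],"grip": 0},{"travel": [-1.5,10.6,-19.8],"turn": [-1.4,0,0],"grip": 0}])

```text
time: 19.3
tcp_pos: [0.6534, 0.019, 0.2054]
ee_rot: [0.034, 1.574, -0.034]
contact_force: [0.1, -0.8, -0.2]
opening: -0.0003
```

Emit:
jog_arm(series=[{"travel": [0,0,0],"turn": [-0.06,0,0],"grip": 0},{"travel": [0,0,0],"turn": [-0.06,0,0],"grip": 0},{"travel": [0,0,0],"turn": [-0.06,0,0],"grip": 0}])

```text
time: 19.6
tcp_pos: [0.6534, 0.0178, 0.2065]
ee_rot: [-0.006, 1.573, 0.006]
contact_force: [0.4, 0.4, -0.0]
opening: 0.0
```

```bash
python3 snap.py 11 wrist scene side|tail -1;python3 - <<'E'
from plant import status
from scipy.spatial.transform import Rotation as R
s=status.read_state();print(R.from_rotvec(s["ee_rot"]).as_matrix().round(3),s["q"].round(3))
from h import *
for n in("wrist11","side11"):
    p,d,m=load(n);W=world(p,d,m)
    P=W[(abs(W[...,2]-.102)<.005)&(W[...,0]>.62)&(W[...,0]<.672)&(abs(W[...,1])<.1)]
    print("lip",len(P),np.percentile(P,[2,50,98],axis=0).round(4))
E
```

```text
19.75 [0.6537 0.0177 0.2075] [-0.6  -0.21 -0.2 ] 0.00017498893114619753 0.025
[[-0.001 -0.008  1.   ]
 [ 0.     1.     0.008]
 [-1.     0.    -0.001]] [0.027 0.378 0.179 1.372 0.    0.019]
lip 5003 [[ 0.6418 -0.044   0.0994]
 [ 0.656   0.0191  0.1011]
 [ 0.6714  0.0795  0.1024]]
lip 448 [[ 0.6443 -0.0435  0.1   ]
 [ 0.6577  0.0263  0.1031]
 [ 0.6713  0.0832  0.1058]]
```

View pics/wrist11.png

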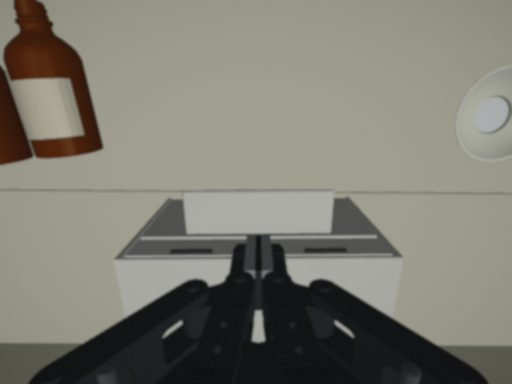

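View pics/side11.png

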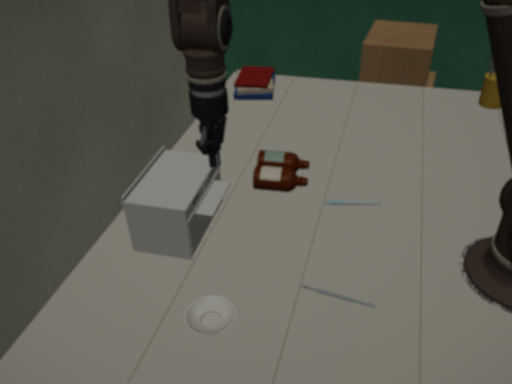

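The wrist view shows the lip at columns 183–333, rows 190–235, with the closed fingertip lined up at (258,240). The side view shows both bottles standing as left at (277,168). I lower onto the lip.

Emit:
jog_arm(series=[{"travel": [3.5,0,-0.2],"turn": [0,0,0],"grip": 0},{"travel": [6.2,0,-0.2],"turn": [0,0,0],"grip": 0},{"travel": [7.0,0,-0.2],"turn": [0,0,0],"grip": 0},{"travel": [7.0,0,-0.2],"turn": [0,0,0],"grip": 0}])

```text
time: 20.15
tcp_pos: [0.651, 0.0177, 0.1368]
ee_rot: [-0.007, 1.574, 0.007]
contact_force: [0.6, -0.3, 0.1]
opening: 0.0004
```

Emit:
jog_arm(series=[{"travel": [0.3,0,0],"turn": [0,0,0],"grip": 0},{"travel": [0.3,0,0],"turn": [0,0,0],"grip": 0}])

```text
time: 20.35
tcp_pos: [0.6526, 0.0178, 0.1363]
ee_rot: [-0.007, 1.569, 0.007]
contact_force: [-0.7, 0.8, 0.1]
opening: -0.0001
```

Emit:
jog_arm(series=[{"travel": [0.2,0,0],"turn": [0,0,0],"grip": 0},{"travel": [0.2,0,0],"turn": [0,0,0],"grip": 0}])

```text
time: 20.55
tcp_pos: [0.6522, 0.0178, 0.1336]
ee_rot: [-0.007, 1.57, 0.007]
contact_force: [-0.3, 0.4, 0.9]
opening: -0.0002
```

Emit:
jog_arm(series=[{"travel": [0.2,0,0],"turn": [0,0,0],"grip": 0},{"travel": [0.2,0,0],"turn": [0,0,0],"grip": 0}])

```text
time: 20.75
tcp_pos: [0.6518, 0.0178, 0.1309]
ee_rot: [-0.007, 1.571, 0.007]
contact_force: [-0.2, -0.1, 0.8]
opening: 0.0001
```

Emit:
jog_arm(series=[{"travel": [0.2,0,0],"turn": [0,0,0],"grip": 0},{"travel": [0.2,0,0],"turn": [0,0,0],"grip": 0}])

```text
time: 20.95
tcp_pos: [0.6517, 0.0178, 0.1286]
ee_rot: [-0.007, 1.571, 0.007]
contact_force: [-0.4, 0.6, -0.4]
opening: -0.0
```

Emit:
jog_arm(series=[{"travel": [0.15,0,0],"turn": [0,0,0],"grip": 0},{"travel": [0.15,0,0],"turn": [0,0,0],"grip": 0}])

```text
time: 21.15
tcp_pos: [0.6519, 0.0178, 0.1281]
ee_rot: [-0.007, 1.57, 0.007]
contact_force: [-1.7, -0.0, 3.0]
opening: 0.0003
```

Emit:
jog_arm(series=[{"travel": [0.2,0,0],"turn": [0,0,0],"grip": 0},{"travel": [0.38,0,-0.55],"turn": [0,-0.05,0],"grip": 0},{"travel": [0.56,0,-1.11],"turn": [0,-0.1,0],"grip": 0},{"travel": [0.79,0,-1.65],"turn": [0,-0.15,0],"grip": 0},{"travel": [1.02,0,-2.19],"turn": [0,-0.2,0],"grip": 0},{"travel": [1.02,0,-2.19],"turn": [0,-0.2,0],"grip": 0}])

```text
time: 21.75
tcp_pos: [0.6284, 0.0175, 0.1188]
ee_rot: [-0.006, 1.368, 0.008]
contact_force: [-7.3, 0.1, 10.9]
opening: 0.0001
```

```bash
python3 snap.py 12 side scene|tail -1; python3 -c "
import cv2,numpy as np
a=cv2.imread('pics/side12.png')[130:280,100:300];b=cv2.imread('pics/scene12.png')[150:300,130:330]
cv2.imwrite('pics/c12.png',cv2.resize(np.hstack([a,b]),None,fx=1.95,fy=1.95))"
```

```text
21.85 [0.6289 0.0175 0.1191] [-9.27 -0.44 13.4 ] 0.00012610974023128833 0.025
```

View pics/c12.png

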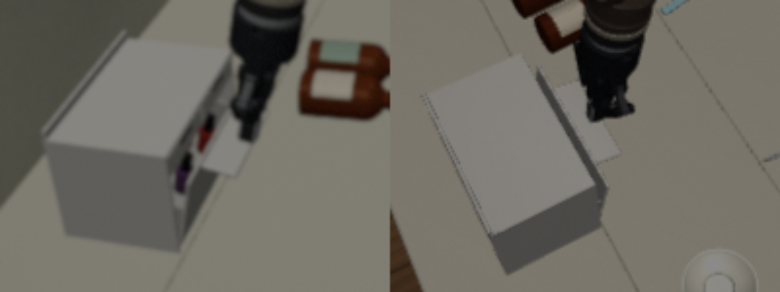

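The bin is tipping: its opening, with items inside, shows at (195,150) in the left crop, and the fingertip is on the lip. I continue along the same arc.

Emit:
jog_arm(series=[{"travel": [0.16,0,-0.56],"turn": [0,-0.05,0],"grip": 0},{"travel": [0.36,0,-1.12],"turn": [0,-0.1,0],"grip": 0},{"travel": [0.57,0,-1.66],"turn": [0,-0.15,0],"grip": 0},{"travel": [0.82,0,-2.2],"turn": [0,-0.2,0],"grip": 0},{"travel": [1.09,0,-2.71],"turn": [0,-0.25,0],"grip": 0},{"travel": [1.39,0,-3.22],"turn": [0,-0.3,0],"grip": 0},{"travel": [1.39,0,-3.22],"turn": [0,-0.3,0],"grip": 0}])

```text
time: 22.55
tcp_pos: [0.598, 0.0171, 0.0963]
ee_rot: [-0.005, 1.072, 0.008]
contact_force: [-12.1, -0.1, 8.8]
opening: 0.0
```

Emit:
jog_arm(series=[{"travel": [0.16,0,-0.56],"turn": [0,-0.05,0],"grip": 0},{"travel": [0.36,0,-1.12],"turn": [0,-0.1,0],"grip": 0},{"travel": [0.57,0,-1.66],"turn": [0,-0.15,0],"grip": 0},{"travel": [0.82,0,-2.2],"turn": [0,-0.2,0],"grip": 0},{"travel": [0.82,0,-2.2],"turn": [0,-0.2,0],"grip": 0}])

```text
time: 23.05
tcp_pos: [0.5833, 0.0169, 0.0786]
ee_rot: [-0.004, 0.871, 0.008]
contact_force: [-16.4, -0.8, 11.2]
opening: -0.0003
```

```bash
python3 snap.py 13 side scene|tail -1; python3 -c "
import cv2,numpy as np
a=cv2.imread('pics/side13.png')[130:280,100:300];b=cv2.imread('pics/scene13.png')[150:300,130:330]
cv2.imwrite('pics/c13.png',cv2.resize(np.hstack([a,b]),None,fx=1.95,fy=1.95))"; python3 - <<'E'
from h import *
for n in("side13","scene13"):
    p,d,m=load(n);W=world(p,d,m)
    k=(d>0)&(W[...,2]>.03)&(W[...,2]<.12)&(W[...,0]>.54)&(W[...,0]<.66)&(W[...,1]>.035)&(W[...,1]<.078)&(p.min(-1)>70)
    P=W[k]; print(n,len(P))
    # plane fit z vs x for sloped lip
    i=np.argsort(P[:,0]);Q=P[i]
    for x in np.arange(.56,.66,.01):
        s=Q[(Q[:,0]>=x)&(Q[:,0]<x+.01)]
        if len(s)>3: print(round(x,3),len(s),np.median(s[:,2]).round(4))
E
```

```text
23.15 [0.5834 0.0169 0.0786] [-22.2   -0.93  15.76] 7.715368674432444e-05 0.025
side13 331
0.59 36 0.0589
0.6 74 0.0644
0.61 76 0.0733
0.62 70 0.0834
0.63 24 0.0765
0.64 27 0.0651
0.65 23 0.0518
scene13 370
0.59 24 0.0587
0.6 42 0.0651
0.61 42 0.0733
0.62 54 0.0841
0.63 72 0.0741
0.64 65 0.0618
0.65 68 0.0493
```

View pics/c13.png

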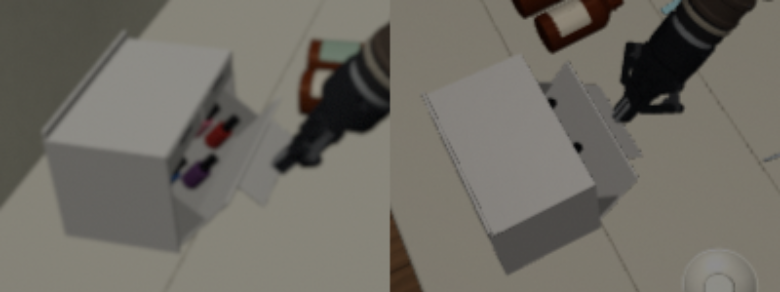

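Both cameras show the lip sloping about 0.7 rad with its press point at x≈.600, z≈.062, which is the fully open position. The force rose to 27 N against the stop, so I back off.

Emit:
jog_arm(series=[{"travel": [-0.3,0,0],"turn": [0,0,0],"grip": 0},{"travel": [-1.0,0,0],"turn": [0,0,0],"grip": 0},{"travel": [-4,0,0],"turn": [0,0,0],"grip": 0},{"travel": [-8,0,0],"turn": [0,0,0],"grip": 0},{"travel": [-11,0,0],"turn": [0,0,0],"grip": 0},{"travel": [-12,0,0],"turn": [0,0,0],"grip": 0},{"travel": [-12,0,0],"turn": [0,0,0],"grip": 0}])

```text
time: 23.85
tcp_pos: [0.5089, 0.0165, 0.1734]
ee_rot: [-0.004, 0.867, 0.009]
contact_force: [0.4, -0.4, -0.8]
opening: -0.0
```

```bash
python3 snap.py 14 side scene wrist|tail -1; python3 fit.py 14 -.185 side scene; python3 - <<'E'
from h import *
for n in("side14","scene14","wrist14"):
    p,d,m=load(n);W=world(p,d,m)
    g=(d>0)&(W[...,2]>.03)&(W[...,2]<.12)&(W[...,1]>-.035)&(W[...,1]<.07)&(p.min(-1)>60)
    P=W[g&(W[...,0]>.59)&(W[...,0]<.618)]
    if len(P)<20: continue
    c=np.polyfit(P[:,0],P[:,2],1);print(n,"lip angle",np.arctan(c[0]).round(3),"z at .600",np.polyval(c,.6).round(4),len(P))
# unchanged objects: compare pics 0 and 14
for n in("side","scene"):
    a=load(n+"0")[0].astype(int);b=load(n+"14")[0].astype(int)
    cv2.imwrite(f"pics/diff_{n}.png",np.clip(abs(a-b).sum(-1),0,255).astype(np.uint8))
cv2.imwrite("pics/d14.png",np.hstack([cv2.imread("pics/diff_side.png"),cv2.imread("pics/diff_scene.png")])[:, :, :][::1,::1])
im=cv2.imread("pics/d14.png");cv2.imwrite("pics/d14.png",cv2.resize(im,(800,300)))
E
```

```text
24.0 [0.5085 0.0164 0.17  ] [ 0.26  0.37 -0.03] 0.00020208581595957837 0.025
side [-0.1855  0.0716  0.032 ] 0.0012 316
side [-0.2673  0.0762  0.0316] 0.0014 288
side centre dist at x=.575: 0.0816
scene [-0.1847  0.0737  0.0308] 0.001 431
scene [-0.2668  0.0924  0.0308] 0.0013 393
scene centre dist at x=.575: 0.0818
side14 lip angle 0.694 z at .600 0.0597 367
scene14 lip angle 0.706 z at .600 0.0603 233
wrist14 lip angle 0.703 z at .600 0.0596 3282
```

View pics/scene14.png

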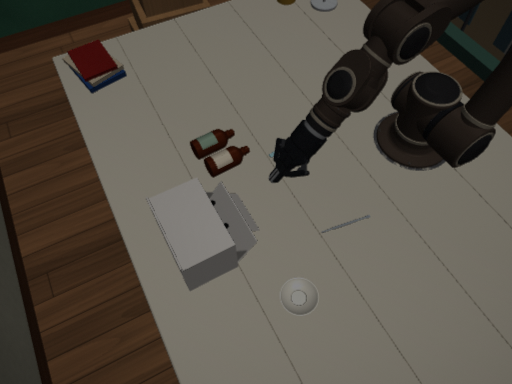

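View pics/d14.png

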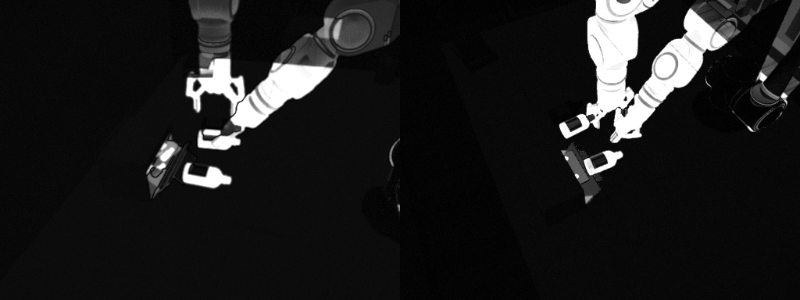

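The bottles lie side by side at scene (212,143) and (227,160), and the bin is open at (235,220). The before/after difference shows no change at the pusher, dish or twin; the file was hidden by the gripper at the start in the scene view.

```bash
python3 -c "
from plant import close_job;print(close_job())"
```

```text
the job is handed in; nothing more can be done
None
```

The bottle is rolled into place beside the twin and the bin is fully open. The job was handed in at about 24 s, with the arm clear of everything.

- **Bottle:** I rolled it with both fingertips on top, in short strokes. It was never gripped or lifted, and I steered it to lie parallel to the twin. After I let go, three cameras put the bottle and twin axes 82 mm apart, a glass gap of about 20 mm. The last check, from two cameras, read 81.6 and 81.8 mm.
- **Bin:** I pressed down on the lip with the closed fingertip and followed it to the stop, where the force rose to about 27 N. After I backed off, the lip angle read 0.694, 0.703 and 0.706 rad in the three views, against 0.70 fully open.
- **Lip height:** at x = 0.600 the lip measured 60 mm up, against the 62 mm expected. That is within the 2 mm calibration error.
- **Other objects:** before-and-after pictures show no change at the twin, ring dish or pusher. The glass file was partly hidden in those pictures. Nothing was moved near it, but I did not re-measure it at the end.

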